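Ease the stop block off the bent guide rod and put it in the parts tray

ROBOT

A 7-joint arm with a two-finger parallel gripper is mounted at the origin on a cart in front of the work surface, level with it; the furniture and walls round the work are solid. World frame = base frame: x ahead of the robot, y to its left, z up, the work surface at z = 0. Lengths are in mm, angles in rad, forces in N, time in s.
With the tool pointing down it reaches from about 425 to 950 mm from the base axis. Payload 4.7 kg.
Tool frame: the origin (TCP) lies between the finger pads; the fingertips stand 25 mm ahead of it and the grasp point (between the pads) lies 6 mm ahead of it (robot.tips_ahead is the distance from the TCP to the fingertips, in mm); x points along the fingers, z is the direction in which the jaws open and shut, and the axes are right-handed (so a half turn about x gives the same grasp; the last joint's range is limited). The gripper opens to 87 mm and grips with 3 to 60 N. Pads are 19 mm wide; open, the fingers measure 117 mm over their backs; the gripper's body (75 mm by 190 mm) begins 51 mm behind the grasp point.
Start: joints at [-1.358, 0.469, -0.049, 1.532, 0.024, 1.141, -0.082], TCP at [161.587, 655.39, 247.573] pointing down, gripper open.
Joint ranges: [-2.59, 2.59], [-0.33, 1.99], [-1.39, 1.29], [0.1, 2.45], [-1.04, 4.18], [0.21, 1.99], [-2.66, 2.66]. Speed limits (rad/s): [2.57, 2.57, 3.14, 3.14, 3.14, 3.14, 3.14].

INTERFACE

Orientations are given as a unit quaternion [w, x, y, z].
In Python, from workcell import robot gives the robot as it stands.
- The arm moves only by the tool drive_tool, never from a script. Its argument "targets" is one flat list of numbers, 6 for each row, row after row: the shift along the tool's x, y, z in mm, then the turn, a rotation vector about the tool's x, y, z in rad. In form: [dx, dy, dz, ax, ay, az, dx, dy, dz, ax, ay, az, ...]. A call has exactly 5 rows; each row is the pose to reach, as a shift and turn from the pose measured when the call began, along the tool's axes at that moment; what a row does not reach only later rows make up. A row lasts 1/8 s, in which the tool goes at most 62.5 mm and 10.7 degrees, less where a joint would pass 70% of its speed; a pose out of reach is approached as far as the arm can. A call with a gripper value outside its range is refused whole. "fingers" is the closure, from 0 (fully open) to 1 (shut), set as the call begins (left out, the last holds). The fingers move at their own pace and stop on an object; "newtons" is the grip in N (left out, the last holds). Time passes only in rows, so rows that repeat a pose let the fingers close, or fill a call up. It gives the time, the measured TCP pose, the force and the opening at its end, in the units of the state.
- robot.observe(): the state, without advancing time (a new reading comes with each control period).
- robot.capture(name): name is "side" or "top"; returns a dict with "frame" (480x640x3 uint8, red, green, blue), "K" (3x3 intrinsics, pixels), "camera_from_world" (4x4, takes a point from world to camera coordinates). Camera axes: x right, y up, looking along -z (the intrinsics and any distortion apply to the point x, -y, -z); pixel columns grow to the right and rows downward; lengths in mm; the calibration is good to about 2 mm. A picture is of the moment at which its call begins. There is no depth.
- robot.finish_job(): hands the job in, once; it reports no verdict.
The state is a dict: "t": time; "qpos": joint angles; "joint_vel": joint speeds; "effort": joint torques, N m; "position": TCP position; "tcp_rot": TCP orientation; "contact_force": force on the tool from outside, world axes, zero at the start; "moment": the same for the moment, N m; "gripper_width": finger opening in mm.
Only numpy, scipy, OpenCV 4.12 (cv2) and the standard library are available. Lean on these libraries where they do the work, as an engineer would, in place of code of your own. Each camera call takes 0.05 s, during which the arm holds its last target. There are 200 camera calls.

TASK

Take the wooden stop block off the free end of the steel guide rod and stand it on its foot in the parts tray. The rod has been bent sideways in two places along its outer half, so ease the block along it by feel, turning it with the rod, without ever forcing it sideways, up or down against the rod, keep hold of it as it comes off the end, and set it down gently. Leave the tape measure, the sanding block and the wood offcut where they lie.

Things in the scene. Friction and masses are not known exactly. Their poses are not given: they have to be found in the camera images.
- stand: Wooden stand fixed to the bench: foot board 100 x 100 mm, 18 mm thick; post 64 mm wide (its x) by 36 mm (its y), 148 mm high. Origin: on the bench under the post's middle, z up. From the post a level round steel rod, 14 mm thick, axis 120 mm above the bench, runs straight along the stand's +y for 130 mm (from the post's middle) to its first bend, and 120 mm beyond that to its free, open end.
- bend (a point): Point on the rod's axis at the first bend; axes are the STAND's. From here the rod stays level; two straight 60 mm lengths follow, with a second bend between. Each bend turns it sideways by up to 0.18 rad (10 degrees), left or right, each time anew and not measured: feel it by the side force while sliding, or see it. The rod does not give. Over 12 N between block and rod is forcing; sliding freely takes under 3 N.
- stop_block: Light wooden block threaded on the rod, 36 mm (its x, across the rod) by 28 mm (its y, along it) by 56 mm high, 0.08 to 0.17 kg. Origin: middle of its foot, z up. Square bore 18 x 18 mm along its y, bore centre 36 mm above the foot: 2 mm play all round when centred, so it can run about 0.1 rad askew to the rod but should turn with it. It is off when its centre is 134 mm past the first bend along the rod.
- block_centre (a point): Middle of the stop block, 28 mm above its foot, 8 mm below the bore's centre; the block's axes. Starts on the straight inner part, 80 to 100 mm from the post's middle, up to 0.05 rad askew, hanging with the bore's ceiling on the rod (lifting it 2 mm centres the bore). Pinch the faces that look along its x, from above; the rod passes between the fingers.
- tray: Low open plywood tray fixed to the bench, 130 x 130 mm outside and 22 mm high, walls 6 mm, floor 6 mm thick. Origin: under its middle on the bench, axes along its sides. Its middle is at least 60 mm clear of the rod seen from above.
- tape_measure: Tape measure lying loose on the bench, 36 x 72 x 62 mm: bystander, leave it alone.
- sanding_block: Cork sanding block lying loose, 66 x 110 x 31 mm: bystander, leave it alone.
- offcut: Small plain wood offcut lying loose, 30 x 75 x 26 mm: bystander, leave it alone.
Mind the look-alikes: they are no part of the job. There is more than one size of the tray; the job needs the larger.

How it is judged (in metres and radians):
On the way, in this order (a step that is already met when the one before it is completed fails the run):
1. the block, still threaded, has been slid past the first bend in the fingers' grip (y of block_centre in the frame of stand between 0.17 and 0.24 m and height (world z) of block_centre above 0.095 m and contact force between stop_block and the fingers above 1 N), for 0.05 s.
2. the block is off the open end and still held up by the fingers (horizontal distance between block_centre and stand above 0.27 m and height (world z) of block_centre above 0.08 m and contact force between stop_block and the fingers above 1 N), for 0.1 s.
At the end, for the whole second after the job is handed in: The stop block stands on its foot (upright within 0.12 rad) on the floor of the tray, inside its walls, released and at rest (x of block_centre in the frame of tray between -0.045 and 0.045 m and y of block_centre in the frame of tray between -0.045 and 0.045 m and z of block_centre in the frame of tray between 0.03 and 0.039 m and angle between stop_block's own z axis and vertical below 0.12 rad and linear speed of stop_block below 0.02 m/s); the robot touches nothing.
It fails at once if the block is forced against the rod or its stand with more than 12 N (contact force between stop_block and rod_mid above 12 N or contact force between stop_block and rod_end above 12 N or contact force between stop_block and stand above 12 N).
It fails at once if the block falls or is put down outside the tray (height (world z) of block_centre below 0.06 m and horizontal distance between block_centre and tray above 0.11 m).
It fails at once if the block is dropped into the tray (faster than 0.4 m/s just above its floor) (height (world z) of block_centre below 0.06 m and linear speed of stop_block above 0.4 m/s).
It fails at once if a bystander (tape measure, sanding block, offcut) is moved more than 20 mm (distance of any of tape_measure, sanding_block, offcut from where it was at the start of the episode above 0.02 m).
It also fails if it takes over 67 s, if anything falls off the work surface, if the arm or the gripper's body presses on something with over 40 N, if the wrist force passes 120 N, or if a joint passes its speed limit or range.

## Working session

There is one attempt and no reset: what is moved stays moved. The work goes in short steps, Python scripts to look and compute and a tool call to move; the robot and the scene stay as the last step left them, time stands still between calls to the robot, and variables do not carry over. Pictures are saved under pics/ and viewed, about 8 in all and at most 12, crops included, and the job is handed in when it is done.

Besides the shell and the picture viewer there is one more tool, called after "Request:" as a command line: name --argument value ..., lists and objects as JSON in quotes. drive_tool: Moves the arm, as the interface text tells. Its arguments: {"type":"object","properties":{"targets":{"type":"array"},"fingers":{"type":"number"},"newtons":{"type":"number"}},"required":["targets"]}

```bash
ls; mkdir -p pics
python3 - <<'E'
from workcell import robot
import cv2
for n in("side","top"):
    c=robot.capture(n); cv2.imwrite(f"pics/{n}0.png",c["frame"][:,:,::-1]); print(n,c["K"].tolist(),c["camera_from_world"].round(4).tolist(),[k for k in c])
s=robot.observe(); print(s)
E
```

```text
pics
side [[624.5412333466411, 0.0, 308.9388369865735], [0.0, 624.5412333466411, 238.40174866110794], [0.0, 0.0, 1.0]] [[-0.9995, -0.0293, -0.0148, 503.6919], [0.0029, -0.5279, 0.8493, -228.8509], [-0.0327, 0.8488, 0.5277, -1123.3343], [0.0, 0.0, 0.0, 1.0]] ['frame', 'K', 'camera_from_world']
top [[563.1737278848603, 0.0, 320.44833354501367], [0.0, 563.1737278848603, 242.8056436404979], [0.0, 0.0, 1.0]] [[-0.0133, -0.9998, -0.0113, -209.9093], [0.9831, -0.0151, 0.1823, -508.2958], [-0.1825, -0.0087, 0.9832, -1246.669], [0.0, 0.0, 0.0, 1.0]] ['frame', 'K', 'camera_from_world']
{'t': 0.1, 'qpos': array([-1.35791126,  0.46937182, -0.04861981,  1.53350702,  0.02408702,
        1.14101126, -0.08226874]), 'joint_vel': array([ 5.48173571e-04, -7.98864399e-04,  1.80994015e-05, -3.78544382e-03,
        6.37003603e-04, -1.87474245e-04, -2.26394957e-04]), 'effort': array([ 1.29057233e-03, -5.09169066e+01, -8.09016335e-02, -2.36829579e+01,
       -6.14840747e-02,  3.45630781e-02,  7.64205561e-05]), 'position': array([161.47384087, 654.91951687, 246.62553177]), 'tcp_rot': array([ 0.55616414, -0.43645539,  0.55710217,  0.43568946]), 'contact_force': array([ 0.06357992,  0.65303682, -0.33975474]), 'moment': array([ 0.055618  , -0.03509414,  0.01534222]), 'gripper_width': 87.07593981658749}
```

View pics/top0.png

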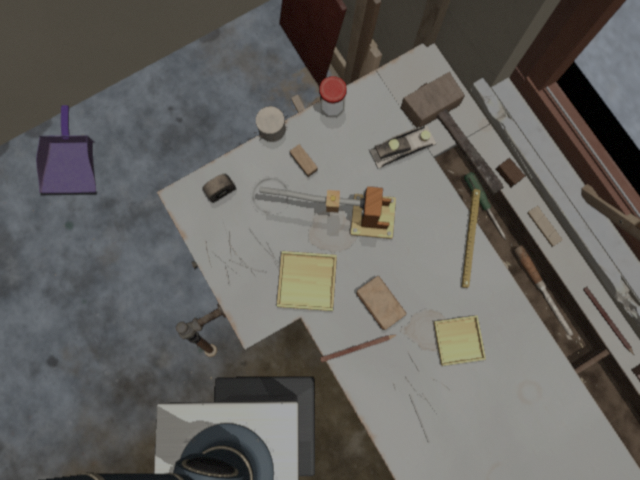

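View pics/side0.png

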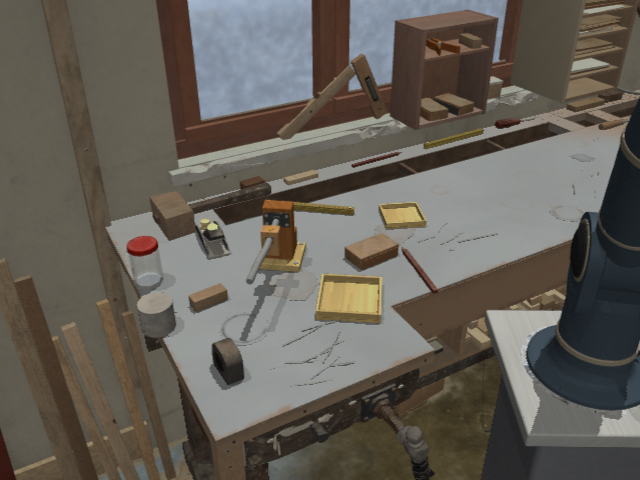

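The top view shows the stand post at about (374,205). The rod runs left to about (256,193), with the block at (333,201). The large tray is at (307,281) and the small look-alike at (459,340). Bystanders: tape at (219,186), offcut at (303,160), sanding block at (380,303). Other things that could be mistaken for the stop block are the offcut (303,160) and the post (374,205). I choose the small threaded piece at (333,201) and will check it in a close crop.

Run:
```python
import cv2,numpy as np
t=cv2.imread("pics/top0.png");s=cv2.imread("pics/side0.png")
a=cv2.resize(t[170:250,245:405],None,fx=5,fy=5,interpolation=cv2.INTER_CUBIC)
b=cv2.resize(s[190:330,230:330],None,fx=4,fy=4,interpolation=cv2.INTER_CUBIC)
cv2.imwrite("pics/a.png",cv2.convertScaleAbs(a,alpha=1.3));cv2.imwrite("pics/b.png",cv2.convertScaleAbs(b,alpha=1.3))
```

```text
(no output)
```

View pics/a.png

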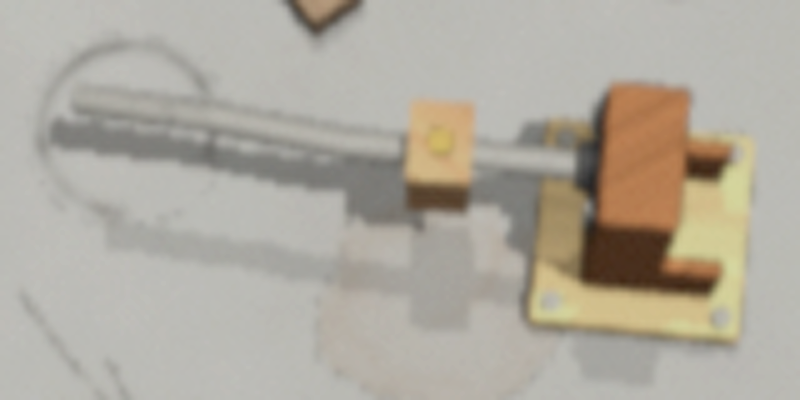

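View pics/b.png

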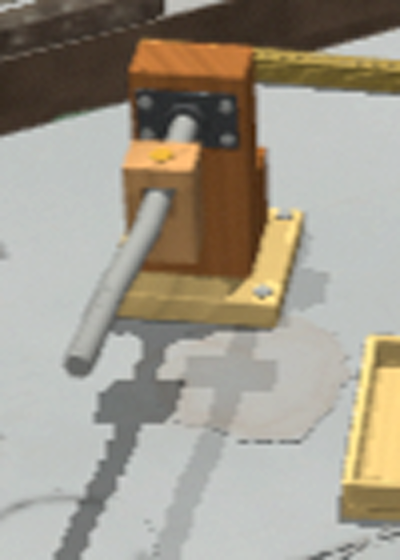

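The top crop shows the block's light top face with its yellow dot at crop (440,142). The rod runs from (580,161) through bends near x≈350 and x≈200 to its end at (75,101). The side crop confirms that the wooden block is threaded on the rod. Next I measure.

```bash
cat > h.py <<'E'
import numpy as np,cv2,json
from scipy.spatial.transform import Rotation as R
K={"side":np.array([[624.5412,0,308.9388],[0,624.5412,238.4017],[0,0,1]]),"top":np.array([[563.1737,0,320.4483],[0,563.1737,242.8056],[0,0,1]])}
from workcell import robot
def ray(c,u,v):
    M=c["camera_from_world"];d=np.linalg.inv(c["K"])@[u,v,1];d=np.array([d[0],-d[1],-d[2]])
    return -M[:3,:3].T@M[:3,3], M[:3,:3].T@d
def plane(c,u,v,z):
    o,d=ray(c,u,v);return o+d*(z-o[2])/d[2]
def tri(c1,p1,c2,p2):
    o1,d1=ray(c1,*p1);o2,d2=ray(c2,*p2)
    k=np.linalg.lstsq(np.c_[d1,-d2],o2-o1,rcond=None)[0];a=o1+d1*k[0];b=o2+d2*k[1]
    return (a+b)/2,np.linalg.norm(a-b)
def proj(c,p):
    q=c["camera_from_world"]@np.r_[p,1];q=c["K"]@[q[0],-q[1],-q[2]];return q[:2]/q[2]
E
python3 - <<'E'
from h import *
T=robot.capture("top");S=robot.capture("side")
f=lambda x,y:(245+(x+.5)/5-.5,170+(y+.5)/5-.5)
g=lambda x,y:(230+(x+.5)/4-.5,190+(y+.5)/4-.5)
print("dot",tri(T,f(440,142),S,g(162,155)))
print("end",tri(T,f(72,101),S,g(78,365)))
print("rod root",tri(T,f(580,160),S,g(185,122)))
for n,p in dict(bl=(404,180),br=(470,185),tl=(412,101),tr=(474,103)).items(): print(n,plane(T,*f(*p),138).round(1))
for n,p in dict(post_tl=(612,87),post_tr=(691,93),post_bl=(586,247),post_br=(668,230)).items(): print(n,plane(T,*f(*p),148).round(1))
for n,p in dict(b_bl=(528,322),b_br=(738,338),b_tr=(752,140),b_tl=(548,120)).items(): print(n,plane(T,*f(*p),18).round(1))
G=cv2.cvtColor(T["frame"],cv2.COLOR_RGB2GRAY)
for u in range(258,326,6): print(u,G[184:204,u])
# trays
hsv=cv2.cvtColor(T["frame"],cv2.COLOR_RGB2HSV);m=cv2.inRange(hsv,(18,60,120),(35,255,255))
for c in cv2.findContours(m,0,2)[0]:
    if cv2.contourArea(c)>800:
        r=cv2.minAreaRect(c);b=cv2.boxPoints(r);print(r);print([plane(T,*p,22)[:2].round(0) for p in b])
hsv=cv2.cvtColor(S["frame"],cv2.COLOR_RGB2HSV);m=cv2.inRange(hsv,(18,60,120),(35,255,255))
for c in cv2.findContours(m,0,2)[0]:
    if cv2.contourArea(c)>500: print("side",cv2.approxPolyDP(c,4,True)[:,0].tolist())
E
```

```text
dot (array([ 587.28199358, -245.57431105,  138.56277023]), np.float64(2.683116419186197))
end (array([613.25395709, -84.42500041, 122.24779647]), np.float64(3.3569075835873483))
rod root (array([ 581.54301062, -306.72804577,  122.76915866]), np.float64(0.9898871957978962))
bl [ 569.4 -229.7  138. ]
br [ 566.7 -258.1  138. ]
tl [ 604.6 -233.7  138. ]
tr [ 603.2 -260.5  138. ]
post_tl [ 606.5 -319.6  148. ]
post_tr [ 603.3 -353.4  148. ]
post_bl [ 536.3 -306.6  148. ]
post_br [ 543.2 -341.6  148. ]
b_bl [ 530.3 -287.1   18. ]
b_br [ 521.1 -385.3   18. ]
b_tr [ 616.9 -395.5   18. ]
b_tl [ 628.3 -298.9   18. ]
258 [124 129 136 138 139 140 139 137 138 134 116  99  97  96  95 107 129 141
 143 142]
264 [145 145 141 130 128 132 130 119 107 108 106 101  99  96  97 100 112 134
 144 145]
270 [144 145 143 135 127 127 131 129 117 108 118 115 102  97  96  97 105 126
 138 144]
276 [144 144 144 141 134 127 127 130 127 118 108 120 114 101  97  97  98 107
 131 141]
282 [128 133 138 140 137 124 121 129 132 130 117 110 122 115 102  96  96  96
 107 127]
288 [138 136 137 139 139 134 125 126 135 137 129 11
[... 350 characters left out ...]
129 137 135 125 111 108
 102  97]
318 [143 142 143 142 144 143 143 143 143 143 141 131 126 132 139 134 120 101
  91  93]
324 [142 143 142 143 143 143 143 142 142 143 143 139 126 122 128 130 122 104
  87  91]
((459.44134521484375, 339.6712341308594), (45.35398483276367, 43.10386657714844), 79.87532806396484)
[array([ 325., -473.]), array([ 340., -570.]), array([ 241., -582.]), array([ 225., -486.])]
((306.2665100097656, 280.76904296875), (56.07142639160156, 55.21645736694336), 4.085616588592529)
[array([ 363., -114.]), array([ 491., -123.]), array([ 480., -253.]), array([ 352., -242.])]
side [[322, 274], [316, 311], [381, 314], [381, 277]]
side [[379, 204], [387, 223], [425, 220], [416, 202]]
```

```bash
cat > rod.py <<'E'
from h import *
T=robot.capture("top")
G=cv2.cvtColor(T["frame"],cv2.COLOR_RGB2GRAY).astype(float)
P=[]
for u in list(range(262,325,2))+list(range(341,361,2)):
    v0=np.interp(u,[262,282,294,318,360],[189.3,192,194,198.3,202])
    r=np.arange(int(round(v0))-2,int(round(v0))+3);i=r[np.argmax(G[r,u])]
    a,b,c=G[i-1:i+2,u];vp=i+.5*(a-c)/(a-2*b+c)
    # upper edge: steepest fall above
    P.append((u,vp,*plane(T,u,vp,127)[:2]))
P=np.array(P);np.save("rod.npy",P)
y=P[:,3];x=P[:,2]
print(P.round(1).tolist())
for lo,hi in((-310,-270),(-197,-148),(-136,-95)):
    m=(y>lo)&(y<hi);k=np.polyfit(y[m],x[m],1);print(lo,hi,m.sum(),"slope",k[0].round(3),"ang",np.arctan(k[0]).round(3),"x at y:",[(q,np.polyval(k,q).round(1)) for q in(-330,-246,-202,-142,-83)],"res",(x[m]-np.polyval(k,y[m])).std().round(2))
hsv=cv2.cvtColor(T["frame"],cv2.COLOR_RGB2HSV)
E
python3 rod.py
```

```text
[[262.0, 188.9, 612.1, -91.5], [264.0, 189.1, 611.6, -95.9], [266.0, 189.5, 610.6, -100.3], [268.0, 189.8, 609.9, -104.7], [270.0, 190.2, 608.9, -109.1], [272.0, 190.5, 608.1, -113.5], [274.0, 190.7, 607.6, -117.8], [276.0, 191.0, 606.8, -122.2], [278.0, 191.5, 605.6, -126.6], [280.0, 191.6, 605.3, -131.0], [282.0, 192.0, 604.3, -135.3], [284.0, 192.3, 603.6, -139.7], [286.0, 192.5, 603.1, -144.1], [288.0, 192.7, 602.5, -148.5], [290.0, 193.0, 601.7, -152.8], [292.0, 193.6, 600.4, -157.2], [294.0, 193.9, 599.7, -161.6], [296.0, 194.2, 598.9, -165.9], [298.0, 194.8, 597.6, -170.3], [300.0, 195.0, 596.9, -174.7], [302.0, 195.3, 596.2, -179.0], [304.0, 195.9, 594.8, -183.4], [306.0, 196.2, 594.0, -187.7], [308.0, 196.6, 593.0, -192.1], [310.0, 197.0, 592.1, -196.4], [312.0, 197.5, 590.9, -200.8], [314.0, 197.7, 590.3, -205.1], [316.0, 198.0, 589.7, -209.5], [318.0, 198.1, 589.3, -213.9], [320.0, 198.2, 588.9, -218.2], [322.0, 198.5, 588.3, -222.6], [324.0, 198.7, 587.8, -226.9], [341.0, 200.2, 583.7, -263.9], [343.0, 200.5, 583.0, -268.2], [345.0, 200.7, 582.5, -272.5], [347.0, 200.9, 581.9, -276.9], [349.0, 201.1, 581.5, -281.2], [351.0, 201.2, 581.1, -285.6], [353.0, 201.3, 580.8, -289.9], [355.0, 201.5, 580.3, -294.3], [357.0, 201.9, 579.3, -298.6], [359.0, 202.0, 579.0, -302.9]]
-310 -270 8 slope 0.114 ang 0.114 x at y: [(-330, np.float64(576.0)), (-246, np.float64(585.6)), (-202, np.float64(590.6)), (-142, np.float64(597.5)), (-83, np.float64(604.2))] res 0.16
-197 -148 12 slope 0.217 ang 0.214 x at y: [(-330, np.float64(563.1)), (-246, np.float64(581.4)), (-202, np.float64(590.9)), (-142, np.float64(603.9)), (-83, np.float64(616.7))] res 0.16
-136 -95 10 slope 0.181 ang 0.179 x at y: [(-330, np.float64(569.1)), (-246, np.float64(584.3)), (-202, np.float64(592.3)), (-142, np.float64(603.1)), (-83, np.float64(613.8))] res 0.16
```

```bash
cat > go.py <<'E'
from h import *
import sys
# args: x y z heading (rad, rod direction = +y turned toward +x); tool x down, tool z along +-block x
def go(x,y,z,hd):
    s=robot.observe();q=s["tcp_rot"];A=R.from_quat([q[1],q[2],q[3],q[0]])
    zx=np.array([np.cos(hd),-np.sin(hd),0]);best=None
    for sg in(1,-1):
        X=np.array([0,0,-1.]);Z=sg*zx;B=R.from_matrix(np.c_[X,np.cross(Z,X),Z])
        r=(A.inv()*B).as_rotvec()
        if best is None or np.linalg.norm(r)<np.linalg.norm(best): best=r
    d=A.inv().apply(np.array([x,y,z])-s["position"])
    print("t",round(s["t"],2),"pos",s["position"].round(1),"F",s["contact_force"].round(2),"M",s["moment"].round(2),"w",round(s["gripper_width"],1))
    print("axes",A.as_matrix().round(3).tolist(),"q7",s["qpos"][6].round(2))
    print("shift",d.round(1),"turn",best.round(3))
if __name__=="__main__": go(*map(float,sys.argv[1:5]))
E
python3 go.py 550 250 250 0.11;python3 go.py 586.5 -245.5 250 0.11
```

```text
t 0.25 pos [161.6 655.2 247.1] F [-0.13  0.61 -0.66] M [-0.    0.   -0.01] w 87.1
axes [[-0.0, -0.971, 0.239], [-0.001, 0.239, 0.971], [-1.0, -0.0, -0.001]] q7 -0.08
shift [  -2.6 -474.1 -300.4] turn [ 1.439e+00 -1.000e-03  1.000e-03]
t 0.25 pos [161.6 655.2 247.1] F [-0.13  0.61 -0.66] M [-0.    0.   -0.01] w 87.1
axes [[-0.0, -0.971, 0.239], [-0.001, 0.239, 0.971], [-1.0, -0.0, -0.001]] q7 -0.08
shift [  -2.3 -628.2 -772.7] turn [ 1.439e+00 -1.000e-03  1.000e-03]
```

Request:
drive_tool --targets '[-3,-90,-50,0.18,0,0,-3,-170,-110,0.36,0,0,-3,-230,-160,0.54,0,0,-3,-290,-210,0.72,0,0,-3,-340,-260,0.86,0,0]' --fingers 0

```text
t: 0.88
position: [363.4, 415.1, 250.2]
tcp_rot: [0.688, -0.163, 0.688, 0.162]
contact_force: [1.1, 0.9, -0.5]
gripper_width: 86.9
```

```bash
python3 go.py 586.5 -245.5 250 0.11
```

```text
t 0.88 pos [363.4 415.1 250.2] F [ 1.1   0.86 -0.47] M [-0.08 -0.01 -0.04] w 86.9
axes [[0.0, -0.448, 0.894], [-0.0, 0.894, 0.448], [-1.0, -0.0, 0.0]] q7 -0.4
shift [ 5.000e-01 -6.906e+02 -9.610e+01] turn [0.574 0.    0.   ]
```

Request:
drive_tool --targets '[0,-60,10,0.1,0,0,0,-120,15,0.2,0,0,0,-180,10,0.3,0,0,0,-240,0,0.4,0,0,0,-300,-10,0.5,0,0]'

```text
t: 1.5
position: [489.1, 140.4, 250.6]
tcp_rot: [0.707, 0.014, 0.707, -0.014]
contact_force: [0.8, -0.4, 1.1]
gripper_width: 87.0
```

```bash
python3 go.py 586.5 -245.5 230 0.11
```

```text
t 1.5 pos [489.1 140.4 250.6] F [ 0.8  -0.36  1.08] M [-0.08 -0.04  0.  ] w 87.0
axes [[0.001, 0.039, 0.999], [0.0, 0.999, -0.039], [-1.0, 0.0, 0.001]] q7 -0.29
shift [  20.6 -381.8  112.4] turn [ 0.071  0.001 -0.   ]
```

Request:
drive_tool --targets '[0,-62,18,0.03,0,0,4,-124,36,0.07,0,0,8,-186,54,0.07,0,0,12,-246,72,0.07,0,0,16,-300,88,0.07,0,0]'

```text
t: 2.12
position: [565.2, -161.9, 234.9]
tcp_rot: [0.707, 0.038, 0.706, -0.038]
contact_force: [1.3, 0.6, 1.1]
gripper_width: 87.0
```

```bash
python3 go.py 586.5 -245.5 190 0.11
```

```text
t 2.12 pos [ 565.2 -161.9  234.9] F [1.31 0.57 1.06] M [-0.09 -0.03 -0.  ] w 87.0
axes [[0.002, 0.108, 0.994], [0.001, 0.994, -0.108], [-1.0, 0.001, 0.001]] q7 0.33
shift [ 44.8 -80.9  30.2] turn [ 0.002  0.001 -0.001]
```

Request:
drive_tool --targets '[10,-40,15,0,0,0,25,-70,26,0,0,0,40,-81,30,0,0,0,45,-81,30,0,0,0,45,-81,30,0,0,0]'

```text
t: 2.75
position: [586.4, -243.5, 189.4]
tcp_rot: [0.706, 0.038, 0.706, -0.037]
contact_force: [-1.4, 0.3, -0.4]
gripper_width: 87.2
```

```bash
python3 go.py 586.5 -245.5 123 0.11
python3 - <<'E'
from h import *
T=robot.capture("top");S=robot.capture("side")
a=cv2.resize(T["frame"][140:260,240:400,::-1],None,fx=3.5,fy=3.5);b=cv2.resize(S["frame"][150:290,200:340,::-1],None,fx=3,fy=3)
h=420;cv2.imwrite("pics/c.png",np.hstack([cv2.resize(a,(400,300)),cv2.resize(b,(300,300))]))
E
```

```text
t 2.75 pos [ 586.4 -243.5  189.4] F [-1.37  0.28 -0.36] M [-0.07  0.08 -0.03] w 87.2
axes [[0.001, 0.106, 0.994], [0.002, 0.994, -0.106], [-1.0, 0.002, 0.0]] q7 0.5
shift [66.4 -2.1  0.3] turn [ 0.004  0.    -0.002]
```

View pics/c.png

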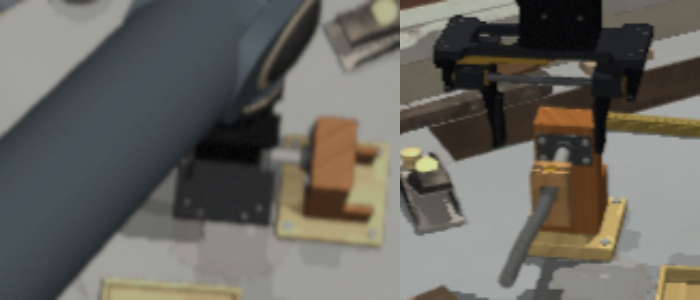

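The fingers at (498,140) and (600,120) straddle the block at (552,180) in the side half of the picture. Descend now.

Request:
drive_tool --targets '[20,-2,0,0,0,0,40,-2,0,0,0,0,60,-2,0,0,0,0,67,-2,0,0,0,0,67,-2,0,0,0,0]'

```text
t: 3.48
position: [586.4, -245.9, 122.5]
tcp_rot: [0.706, 0.038, 0.706, -0.037]
contact_force: [-0.1, 0.0, 0.8]
gripper_width: 86.9
```

```bash
python3 go.py 586.5 -245.5 123 0.11
```

```text
t 3.48 pos [ 586.4 -245.9  122.5] F [-0.1   0.04  0.77] M [-0.11  0.02 -0.02] w 86.9
axes [[0.001, 0.106, 0.994], [0.001, 0.994, -0.106], [-1.0, 0.002, 0.001]] q7 0.55
shift [-0.5  0.4  0. ] turn [ 0.004  0.001 -0.002]
```

Request:
drive_tool --targets '[0,0,0,0,0,0,0,0,0,0,0,0,0,0,0,0,0,0,0,0,0,0,0,0,0,0,0,0,0,0]' --fingers 0.54 --newtons 4

```text
t: 4.1
position: [586.5, -245.8, 122.6]
tcp_rot: [0.707, 0.038, 0.706, -0.037]
contact_force: [-0.0, -0.3, 0.6]
gripper_width: 45.6
```

Request:
drive_tool --targets '[0,0,0,0,0,0,0,0,0,0,0,0,0,0,0,0,0,0,0,0,0,0,0,0,0,0,0,0,0,0]' --fingers 0.7 --newtons 4

```text
t: 4.72
position: [586.6, -245.9, 122.7]
tcp_rot: [0.707, 0.038, 0.706, -0.037]
contact_force: [1.1, 0.5, -0.6]
gripper_width: 36.3
```

```bash
python3 go.py 586.5 -245.5 123 0.11
```

```text
t 4.72 pos [ 586.6 -245.9  122.7] F [ 1.13  0.51 -0.6 ] M [-0.15 -0.01  0.02] w 36.3
axes [[0.001, 0.106, 0.994], [0.001, 0.994, -0.106], [-1.0, 0.002, 0.001]] q7 0.55
shift [-0.3  0.4 -0.1] turn [ 0.004  0.001 -0.002]
```

Request:
drive_tool --targets '[0,0,0,0,0,0,0,0,0,0,0,0,-1,0,0,0,0,0,-2,0,0,0,0,0,-2,0,0,0,0,0]' --newtons 14

```text
t: 5.35
position: [586.5, -245.8, 124.5]
tcp_rot: [0.706, 0.038, 0.706, -0.037]
contact_force: [0.2, -0.4, -1.7]
gripper_width: 36.2
```

```bash
python3 go.py 587.5 -240.5 124.5 0.11
```

```text
t 5.35 pos [ 586.5 -245.8  124.5] F [ 0.23 -0.37 -1.73] M [-0.14  0.02  0.01] w 36.2
axes [[0.001, 0.106, 0.994], [0.001, 0.994, -0.106], [-1.0, 0.002, 0.001]] q7 0.55
shift [0.  5.4 0.5] turn [ 0.004  0.001 -0.002]
```

Block floats in the grip (weight reading ≈1.5 N). Probe sideways to find the bore centre.

Request:
drive_tool --targets '[0,0,0.5,0,0,0,0,0,1,0,0,0,0,0,1.5,0,0,0,0,0,2,0,0,0,0,0,2,0,0,0]'

```text
t: 5.98
position: [588.5, -246.0, 124.5]
tcp_rot: [0.706, 0.038, 0.706, -0.037]
contact_force: [-0.3, -0.5, -1.5]
gripper_width: 35.9
```

Request:
drive_tool --targets '[0,0,-1,0,0,0,0,0,-2,0,0,0,0,0,-3,0,0,0,0,0,-4,0,0,0,0,0,-4,0,0,0]'

```text
t: 6.6
position: [585.3, -245.7, 124.7]
tcp_rot: [0.707, 0.038, 0.705, -0.037]
contact_force: [2.3, -0.5, -3.0]
gripper_width: 36.2
```

Request:
drive_tool --targets '[0,0,1,0,0,0,0,0,2,0,0,0,0,0,3,0,0,0,0,0,4.5,0,0,0,0,0,4.8,0,0,0]'

```text
t: 7.22
position: [589.3, -246.2, 124.6]
tcp_rot: [0.706, 0.038, 0.706, -0.037]
contact_force: [-2.6, -0.3, 0.3]
gripper_width: 36.1
```

```bash
python3 go.py 588 -235 124.5 0.11
```

```text
t 7.22 pos [ 589.3 -246.2  124.6] F [-2.63 -0.35  0.28] M [-0.04  0.58 -0.01] w 36.1
axes [[0.001, 0.106, 0.994], [0.001, 0.994, -0.106], [-1.0, 0.002, 0.001]] q7 0.55
shift [ 0.1 11.  -2.5] turn [ 0.004  0.001 -0.002]
```

Request:
drive_tool --targets '[0,0,-1.9,0,0,0,0,5,-1.9,0,0,0,0,11,-1.9,0,0,0,0,18,-1.9,0,0,0,0,24,-1.8,0,0,0]'

```text
t: 7.85
position: [590.3, -221.2, 124.6]
tcp_rot: [0.706, 0.038, 0.706, -0.037]
contact_force: [-0.1, 0.2, -0.7]
gripper_width: 35.9
```

```bash
cat > plan.py <<'E'
from h import *
# rod axis in tool coords (x vs y) + heading; arg: list of y values
import sys
off=float(sys.argv[1])
Y=[-330,-202,-142,-30];X=[576.0+1.7,592.4,605.2,605.2+112*.181]
s=robot.observe();q=s["tcp_rot"];A=R.from_quat([q[1],q[2],q[3],q[0]]);p=s["position"]
print("t",round(s["t"],2),"pos",p.round(1),"F tool",A.inv().apply(s["contact_force"]).round(1),"M",A.inv().apply(s["moment"]).round(2),"yhead",np.arctan2(A.as_matrix()[0,1],A.as_matrix()[1,1]).round(3),"off from path",(p[0]-np.interp(p[1],Y,X)).round(1),"w",round(s["gripper_width"],1))
for y in map(float,sys.argv[2:]):
    x=np.interp(y,Y,X)+off;b=14
    hd=np.arctan((np.interp(y+b,Y,X)-np.interp(y-b,Y,X))/(2*b))
    xm=(np.interp(y+b,Y,X)+np.interp(y-b,Y,X)+2*np.interp(y,Y,X))/4+off
    zx=np.array([np.cos(hd),-np.sin(hd),0]);Xd=np.array([0,0,-1.]);B=R.from_matrix(np.c_[Xd,np.cross(zx,Xd),zx])
    print(y,"shift",A.inv().apply(np.array([xm,y,124.6])-p).round(1),"turn",(A.inv()*B).as_rotvec().round(3))
E
python3 plan.py 0 -217 -212 -207 -202 -197 -192 -187
```

```text
t 7.85 pos [ 590.3 -221.2  124.6] F tool [ 0.7  0.2 -0.1] M [-0.    0.09 -0.12] yhead 0.106 off from path 0.1 w 35.9
-217.0 shift [-0.   4.2 -0. ] turn [ 0.009  0.001 -0.002]
-212.0 shift [-0.   9.3  0.1] turn [ 0.023  0.001 -0.002]
-207.0 shift [-0.  14.3  0.3] turn [ 0.04   0.001 -0.002]
-202.0 shift [-0.  19.4  0.4] turn [ 0.057  0.001 -0.002]
-197.0 shift [ 0.  24.4  0.8] turn [ 0.074  0.001 -0.002]
-192.0 shift [ 0.  29.5  1.3] turn [ 0.091  0.001 -0.002]
-187.0 shift [ 0.  34.6  1.7] turn [ 0.105  0.001 -0.002]
```

Request:
drive_tool --targets '[0,4,0,0.01,0,0,0,8,0.1,0.02,0,0,0,12,0.2,0.035,0,0,0,16,0.3,0.045,0,0,0,20,0.5,0.06,0,0]'

```text
t: 8.48
position: [592.9, -201.1, 124.6]
tcp_rot: [0.705, 0.059, 0.704, -0.058]
contact_force: [0.0, 0.0, -1.7]
gripper_width: 36.1
```

```bash
python3 plan.py 0 -197 -192 -187 -182 -177 -172
```

```text
t 8.47 pos [ 592.9 -201.1  124.6] F tool [1.7 0.  0. ] M [-0.02  0.04 -0.15] yhead 0.167 off from path 0.3 w 36.1
-197.0 shift [0.  4.2 0.1] turn [ 0.013  0.001 -0.002]
-192.0 shift [0.  9.3 0.2] turn [ 0.03   0.001 -0.002]
-187.0 shift [ 0.  14.4  0.3] turn [ 0.044  0.001 -0.002]
-182.0 shift [ 0.1 19.5  0.5] turn [ 0.044  0.001 -0.002]
-177.0 shift [ 0.1 24.6  0.7] turn [ 0.044  0.001 -0.002]
-172.0 shift [ 0.1 29.7  1. ] turn [ 0.044  0.001 -0.002]
```

Request:
drive_tool --targets '[0,4,0.1,0.01,0,0,0,8,0.2,0.025,0,0,0,12,0.3,0.035,0,0,0,16,0.4,0.045,0,0,0,20,0.5,0.045,0,0]'

```text
t: 9.1
position: [596.8, -181.3, 124.7]
tcp_rot: [0.703, 0.075, 0.703, -0.074]
contact_force: [-0.3, -0.2, -2.2]
gripper_width: 35.7
```

```bash
python3 plan.py 0 -177 -172 -167 -162 -157 -152
```

```text
t 9.1 pos [ 596.8 -181.3  124.7] F tool [ 2.2 -0.3 -0.2] M [-0.01  0.08 -0.11] yhead 0.212 off from path -0.0 w 35.7
-177.0 shift [0.1 4.4 0. ] turn [-0.002  0.001 -0.002]
-172.0 shift [0.1 9.5 0. ] turn [-0.002  0.001 -0.002]
-167.0 shift [ 0.1 14.6  0. ] turn [-0.002  0.001 -0.002]
-162.0 shift [ 0.1 19.7  0. ] turn [-0.002  0.001 -0.002]
-157.0 shift [ 0.1 24.8 -0. ] turn [-0.002  0.001 -0.002]
-152.0 shift [ 0.1 29.9 -0. ] turn [-0.006  0.001 -0.002]
```

Request:
drive_tool --targets '[0,4,0,0,0,0,0,9,0,0,0,0,0,14,0,0,0,0,0,19,0,0,0,0,0,24,0,0,0,0]'

```text
t: 9.72
position: [601.9, -157.5, 124.7]
tcp_rot: [0.704, 0.075, 0.703, -0.074]
contact_force: [1.0, 0.7, -2.5]
gripper_width: 35.9
```

```bash
python3 plan.py 0 -152 -147 -142 -137 -132 -127
```

```text
t 9.72 pos [ 601.9 -157.5  124.7] F tool [2.5 0.9 0.8] M [-0.01  0.03 -0.09] yhead 0.212 off from path -0.0 w 35.9
-152.0 shift [ 0.1  5.6 -0. ] turn [-0.006  0.001 -0.002]
-147.0 shift [ 0.1 10.7 -0.1] turn [-0.011  0.001 -0.002]
-142.0 shift [ 0.1 15.8 -0.1] turn [-0.017  0.001 -0.002]
-137.0 shift [ 0.2 20.9 -0.3] turn [-0.022  0.001 -0.002]
-132.0 shift [ 0.2 26.  -0.4] turn [-0.028  0.001 -0.002]
-127.0 shift [ 0.2 31.  -0.5] turn [-0.033  0.001 -0.002]
```

Request:
drive_tool --targets '[0,4,0,-0.005,0,0,0,8,0,-0.01,0,0,0,12,-0.1,-0.014,0,0,0,16,-0.1,-0.018,0,0,0,20,-0.2,-0.022,0,0]'

```text
t: 10.35
position: [606.0, -137.7, 124.8]
tcp_rot: [0.704, 0.067, 0.704, -0.066]
contact_force: [-0.1, 0.2, -2.6]
gripper_width: 35.7
```

```bash
python3 plan.py 0 -132 -127 -122 -117 -112
```

```text
t 10.35 pos [ 606.  -137.7  124.8] F tool [ 2.6  0.2 -0.2] M [-0.01  0.03 -0.1 ] yhead 0.189 off from path -0.0 w 35.7
-132.0 shift [ 0.2  5.7 -0.1] turn [-0.006  0.001 -0.002]
-127.0 shift [ 0.2 10.8 -0.1] turn [-0.01   0.001 -0.002]
-122.0 shift [ 0.2 15.9 -0.1] turn [-0.01   0.001 -0.002]
-117.0 shift [ 0.2 21.  -0.2] turn [-0.01   0.001 -0.002]
-112.0 shift [ 0.2 26.1 -0.3] turn [-0.01   0.001 -0.002]
```

Request:
drive_tool --targets '[0.3,4,0,-0.005,0,0,0.5,8,-0.1,-0.01,0,0,0.5,12,-0.1,-0.01,0,0,0.5,16,-0.1,-0.01,0,0,0.5,20,-0.2,-0.01,0,0]'

```text
t: 10.98
position: [609.6, -117.7, 124.3]
tcp_rot: [0.705, 0.064, 0.704, -0.063]
contact_force: [0.3, 0.5, -2.3]
gripper_width: 35.7
```

```bash
python3 plan.py 0 -112 -102 -92 -82 -72
```

```text
t 10.97 pos [ 609.6 -117.7  124.3] F tool [2.3 0.5 0.2] M [ 0.05  0.01 -0.16] yhead 0.179 off from path -0.0 w 35.7
-112.0 shift [-0.3  5.8  0. ] turn [-0.     0.001 -0.002]
-102.0 shift [-0.3 16.  -0. ] turn [-0.     0.001 -0.002]
-92.0 shift [-0.3 26.1 -0. ] turn [-0.     0.001 -0.002]
-82.0 shift [-0.2 36.3 -0. ] turn [-0.     0.001 -0.002]
-72.0 shift [-0.2 46.5 -0. ] turn [-0.     0.001 -0.002]
```

Request:
drive_tool --targets '[0,4,0,0,0,0,0,8,0,0,0,0,0,12,0,0,0,0,0,16,0,0,0,0,0,20,0,0,0,0]'

```text
t: 11.6
position: [613.2, -97.7, 124.3]
tcp_rot: [0.705, 0.064, 0.704, -0.063]
contact_force: [0.3, 0.1, -2.5]
gripper_width: 36.2
```

```bash
python3 plan.py 0 -82 -72
```

```text
t 11.6 pos [613.2 -97.7 124.3] F tool [2.5 0.1 0.3] M [ 0.04  0.03 -0.13] yhead 0.179 off from path 0.0 w 36.2
-82.0 shift [-0.2 16.  -0. ] turn [-0.     0.001 -0.002]
-72.0 shift [-0.2 26.2 -0. ] turn [-0.     0.001 -0.002]
```

Request:
drive_tool --targets '[0,4,0,0,0,0,0,8,0,0,0,0,0,12,0,0,0,0,0,16,0,0,0,0,0,20,0,0,0,0]'

```text
t: 12.22
position: [616.8, -77.9, 124.4]
tcp_rot: [0.705, 0.064, 0.704, -0.063]
contact_force: [0.2, 0.6, -2.0]
gripper_width: 36.2
```

Request:
drive_tool --targets '[0,4,0,0,0,0,0,8,0,0,0,0,0,12,0,0,0,0,0,16,0,0,0,0,0,20,0,0,0,0]'

```text
t: 12.85
position: [620.4, -57.9, 124.4]
tcp_rot: [0.705, 0.064, 0.704, -0.063]
contact_force: [-0.9, -0.1, -1.7]
gripper_width: 35.7
```

Request:
drive_tool --targets '[0,5,0,0,0,0,0,10,0,0,0,0,0,15,0,0,0,0,0,20,0,0,0,0,0,20,0,0,0,0]'

```text
t: 13.48
position: [624.1, -37.5, 124.4]
tcp_rot: [0.705, 0.064, 0.704, -0.062]
contact_force: [0.6, -1.0, -1.2]
gripper_width: 35.8
```

```bash
python3 plan.py 0
python3 - <<'E'
from h import *
T=robot.capture("top");S=robot.capture("side")
b=cv2.resize(S["frame"][170:350,190:400,::-1],None,fx=2.8,fy=2.8)
cv2.imwrite("pics/d.png",b)
hsv=cv2.cvtColor(S["frame"],cv2.COLOR_RGB2HSV)
# large tray corners: top rim in top view via hull; match with side rim corners
for c in (T,S):
    hsv=cv2.cvtColor(c["frame"],cv2.COLOR_RGB2HSV);m=cv2.inRange(hsv,(18,60,120),(35,255,255))
    for k in cv2.findContours(m,0,2)[0]:
        if cv2.contourArea(k)>1500: print(cv2.approxPolyDP(cv2.convexHull(k),3,True)[:,0].tolist())
E
```

```text
t 13.47 pos [624.1 -37.5 124.4] F tool [ 1.2 -0.9  0.8] M [-0.04  0.04 -0.12] yhead 0.178 off from path 0.0 w 35.8
[[475, 316], [484, 358], [442, 364], [435, 321]]
[[282, 252], [335, 256], [331, 310], [277, 305]]
[[322, 274], [381, 277], [380, 322], [316, 318]]
```

View pics/d.png

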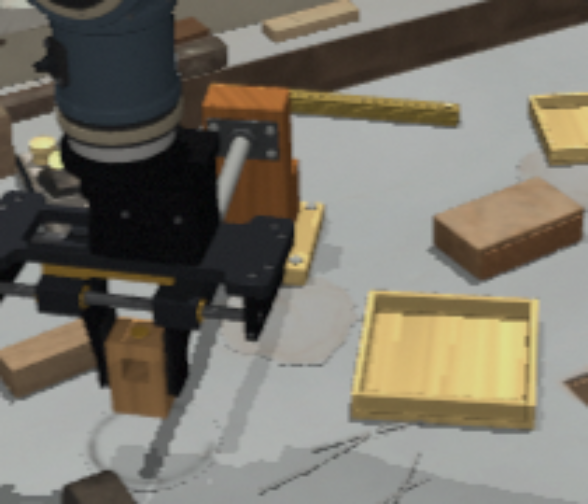

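The side view shows the block (crop 140,370) held clear of the rod's end. The large tray's rim corners in the crop are (370,293), (538,298), (534,403) and (352,400). Triangulate the tray.

```bash
python3 - <<'E'
from h import *
T=robot.capture("top");S=robot.capture("side")
pr=[((335,256),(322,274)),((331,310),(381,277)),((282,252),(316,313)),((277,305),(381,314))]
P=[tri(T,a,S,b) for a,b in pr]
for p in P: print(p[0].round(1),round(p[1],1))
print("centre tri",np.mean([p[0] for p in P],0).round(1),"top plane",np.mean([plane(T,*a,22) for a,b in pr],0).round(1),"side plane",np.mean([plane(S,*b,22) for a,b in pr],0).round(1))
E
python3 go.py 421 -183 150 0.09
```

```text
[ 480.5 -250.6   21.5] 5.0
[ 355.3 -239.3   22.6] 4.6
[ 492.  -126.6   14.5] 3.0
[ 366.1 -115.5   22.3] 0.1
centre tri [ 423.5 -183.    20.2] top plane [ 421.6 -183.    22. ] side plane [ 424.9 -181.2   22. ]
t 13.68 pos [623.9 -38.5 124.4] F [-0.37  1.01 -1.34] M [-0.11  0.03  0.02] w 36.1
axes [[0.001, 0.179, 0.984], [0.001, 0.984, -0.179], [-1.0, 0.002, 0.001]] q7 0.15
shift [ -26.  -178.4 -173.8] turn [-0.09   0.001 -0.002]
```

Request:
drive_tool --targets '[-5,5,-35,0,0,0,-10,10,-75,0,0,0,-15,5,-115,-0.03,0,0,-20,-15,-150,-0.06,0,0,-20,-50,-170,-0.09,0,0]'

```text
t: 14.3
position: [446.4, -56.9, 144.5]
tcp_rot: [0.707, 0.031, 0.706, -0.03]
contact_force: [0.0, -1.3, -1.3]
gripper_width: 35.8
```

```bash
python3 go.py 424 -182.5 110 0.09
```

```text
t 14.3 pos [446.4 -56.9 144.5] F [ 0.   -1.26 -1.26] M [-0.15 -0.   -0.02] w 35.8
axes [[0.002, 0.086, 0.996], [0.002, 0.996, -0.086], [-1.0, 0.003, 0.001]] q7 0.2
shift [  34.2 -127.2  -11.5] turn [ 0.004  0.001 -0.003]
```

Request:
drive_tool --targets '[0,-30,0,0,0,0,5,-62,-5,0,0,0,15,-94,-9,0,0,0,25,-120,-11,0,0,0,34,-127,-11.5,0,0,0]'

```text
t: 14.92
position: [423.6, -184.1, 110.1]
tcp_rot: [0.707, 0.032, 0.706, -0.031]
contact_force: [1.1, 0.2, -1.4]
gripper_width: 36.4
```

```bash
python3 go.py 424 -182.5 60 0.09;python3 - <<'E'
from h import *
S=robot.capture("side");T=robot.capture("top")
b=cv2.resize(S["frame"][170:340,270:420,::-1],None,fx=2.6,fy=2.6);a=cv2.resize(T["frame"][170:340,220:370,::-1],None,fx=2.6,fy=2.6)
cv2.imwrite("pics/e.png",np.hstack([b,a]))
E
```

```text
t 14.93 pos [ 423.6 -184.1  110.1] F [ 1.05  0.17 -1.38] M [-0.13  0.06 -0.01] w 36.4
axes [[0.002, 0.09, 0.996], [0.002, 0.996, -0.09], [-1.0, 0.002, 0.002]] q7 0.57
shift [50.1  1.5  0.1] turn [ 0.     0.002 -0.002]
```

View pics/e.png

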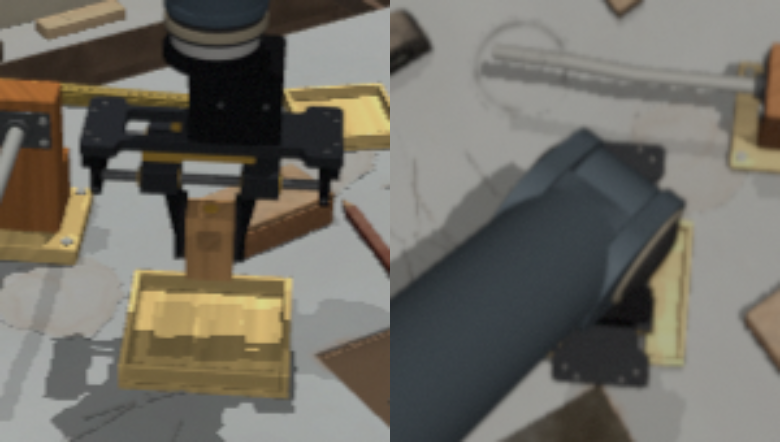

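The side half shows the held block (208,240) over the middle of the large tray, and the rod in the top half is clear. Descend, slowing at the end.

Request:
drive_tool --targets '[12,1,0,0,0,0,26,1,0,0,0,0,40,1,0,0,0,0,52,1,0,0,0,0,59,1,0,0,0,0]'

```text
t: 15.65
position: [423.1, -181.2, 49.5]
tcp_rot: [0.706, 0.032, 0.707, -0.03]
contact_force: [0.3, -0.4, -1.0]
gripper_width: 36.1
```

Request:
drive_tool --targets '[1,0,0,0,0,0,2,0,0,0,0,0,3,0,0,0,0,0,3.5,0,0,0,0,0,3.5,0,0,0,0,0]'

```text
t: 16.27
position: [423.4, -181.3, 46.6]
tcp_rot: [0.706, 0.032, 0.707, -0.03]
contact_force: [-1.0, 1.0, 5.3]
gripper_width: 36.0
```

```bash
python3 go.py 424 -182.5 46.5 0.09
```

```text
t 16.27 pos [ 423.4 -181.3   46.6] F [-1.05  0.99  5.27] M [ 0.02  0.37 -0.01] w 36.0
axes [[-0.0, 0.088, 0.996], [0.003, 0.996, -0.088], [-1.0, 0.003, -0.001]] q7 0.67
shift [ 0.1 -1.2  0.7] turn [ 0.002 -0.001 -0.003]
```

Request:
drive_tool --targets '[-0.5,0,0,0,0,0,-0.5,0,0,0,0,0,-0.5,0,0,0,0,0,-0.5,0,0,0,0,0,-0.5,0,0,0,0,0]' --fingers 0.35 --newtons 5

```text
t: 16.9
position: [423.3, -181.3, 47.0]
tcp_rot: [0.706, 0.032, 0.707, -0.03]
contact_force: [0.5, -0.3, -0.0]
gripper_width: 56.2
```

Request:
drive_tool --targets '[-10,0,0,0,0,0,-30,0,0,0,0,0,-55,0,0,0,0,0,-90,0,0,0,0,0,-130,0,0,0,0,0]'

```text
t: 17.52
position: [422.9, -181.7, 178.3]
tcp_rot: [0.706, 0.032, 0.707, -0.03]
contact_force: [0.7, 0.6, 0.4]
gripper_width: 56.5
```

Request:
drive_tool --targets '[-30,50,0,0,0,0,-30,110,10,0,0,0,-30,170,30,0,0,0,-30,220,40,0,0,0,-30,220,40,0,0,0]'

```text
t: 18.15
position: [483.0, 38.1, 209.3]
tcp_rot: [0.706, 0.03, 0.707, -0.027]
contact_force: [0.3, -1.2, 0.4]
gripper_width: 57.0
```

Run:
```python
from h import *
S=robot.capture("side");T=robot.capture("top")
b=cv2.resize(S["frame"][170:370,220:420,::-1],None,fx=2,fy=2);a=cv2.resize(T["frame"][140:340,190:390,::-1],None,fx=2,fy=2)
cv2.imwrite("pics/f.png",np.hstack([b,a]))
```

```text
(no output)
```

View pics/f.png

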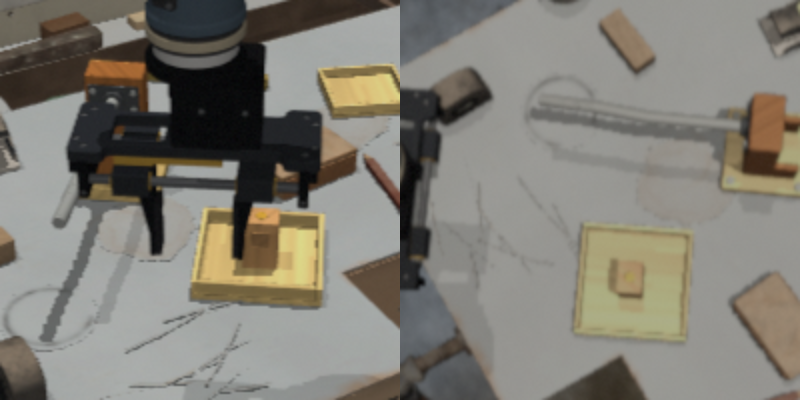

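The block stands upright near the middle of the large tray (top half at (629,278), tray middle (634,282)). The tape, offcut and sanding block look unmoved and the arm is clear. Hand in.

```bash
python3 -c "
from workcell import robot
print(robot.finish_job())"
```

```text
the job is handed in; nothing more can be done
None
```

The stop block is off the rod and standing upright near the middle of the large tray. The job was handed in about 18 s into the 67 s limit, and `finish_job()` gives no verdict.

- **Sliding:** I gripped the block, lifted it 2 mm and found the bore centre by light side probes. I then turned it with the rod along the bends I had seen, about +0.10 and then −0.035 rad. Side force stayed near 1 N or below during the slide, and about 2.6 N in the probes. These are readings taken at the end of each move.
- **Coming off and setting down:** The block stayed in the grip as it left the rod end, about 298 mm from the stand. I lowered it to a touch of about 5 N, opened the fingers partway and moved clear.
- **Last checks:** The final picture shows the block upright inside the tray walls. By eye, the tape measure, sanding block and offcut have not moved. The arm was touching nothing.
- **Disagreements:** The two cameras disagreed by 3–5 mm at some points: the rod end and three of the four tray corners. One tray rim corner came out at 14.5 mm high instead of 22. The camera's rod line was 1.7 mm off from what the probes felt, and I corrected for that.

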